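# Seat the filter cell on the photometer port and hold it home

### The arm

A 6-joint arm with a two-finger parallel gripper is mounted at the origin on a cart in front of the work surface, level with it; the furniture and walls round the work are solid. World frame = base frame: x ahead of the robot, y to its left, z up, the work surface at z = 0. Lengths are in m, angles in rad, forces in N, time in s.
With the tool pointing down it reaches from about 0.325 to 1 m from the base axis. Payload 5.1 kg.
Tool frame: the origin (TCP) lies at the very end of the fingers, on their centre line; the grasp point (between the pads) lies 19 mm behind it; y points along the fingers, z is the direction in which the jaws open and shut, and the axes are right-handed (so a half turn about y gives the same grasp; the last joint's range is limited). The gripper opens to 85 mm and grips with 20 to 120 N. Pads are 22 mm wide; open, the fingers measure 114 mm over their backs; the gripper's body (76 mm by 85 mm) begins 54 mm behind the grasp point. The pads swing forward as they close: fully open they stand 13 mm farther back than shut.
Start: joints at [-1.372, 0.124, 1.65, -0, 1.367, -0.083], TCP at [0.181, -0.624, 0.231] pointing down, gripper open.
Joint ranges: [-2.61, 2.61], [-1.02, 2.33], [0.03, 2.71], [-1.35, 4.49], [0.32, 2.68], [-2.91, 2.91]. Speed limits (rad/s): [2.57, 2.57, 3.14, 3.14, 3.14, 3.14].

### API

Orientations are given as a unit quaternion [x, y, z, w].
In Python, from cell import get_obs, snapshot, job_done, find_in gives the robot as it stands.
- The arm moves only by the tool arm_command, never from a script. Its argument "deltas" is a list of rows, each an object of numbers: "x", "y", "z": the shift along the tool's x, y, z in m; "ax", "ay", "az": the turn, a rotation vector about the tool's x, y, z in rad. A call has 1 to 20 rows; each row is the pose to reach, as a shift and turn from the pose commanded when the call began, along the tool's axes at that moment; what a row does not reach only later rows make up. A row lasts 1/12 s, in which the tool goes at most 41.7 mm and 7.16 degrees, less where a joint would pass 70% of its speed; a pose out of reach is approached as far as the arm can. A call with a gripper value outside its range is refused whole. "jaw" is the closure in counts, from 0 (fully open) to 255 (shut), set as the call begins (left out, the last holds). The fingers move at their own pace and stop on an object; the grip force is fixed at half the most. Time passes only in rows, so rows that repeat a pose let the fingers close. It gives the time, the measured TCP pose, the force and the opening at its end, in the units of the state.
- get_obs(): the state, without advancing time (a new reading comes with each control period).
- snapshot(name): name is "scene" or "top"; returns a dict with "frame" (384x512x3 uint8, red, green, blue), "fx", "fy", "cx", "cy" (pixels), "k1" (the pictures are not rectified: a ray, as slopes to the right and down, at radius r is drawn at 1 + k1 r^2 times it, then the intrinsics apply), "extrinsics" (4x4, takes a point from camera to world coordinates). Camera axes: x right, y up, looking along -z (the intrinsics and any distortion apply to the point x, -y, -z); pixel columns grow to the right and rows downward; lengths in m; the calibration is good to about 2 mm. A picture is of the moment at which its call begins. There is no depth.
- job_done(): hands the job in, once; it reports no verdict.
Trained networks look in a picture, given as the dict that the camera call returned (one of the last four; its "shot" number tells which), for a name from the list of things; names that differ only in an ending like _2 or _b are one class to them, and where a whole thing is asked for, a point or a joint stands for the part that bears it (a point fixed in the world has none). Each returns a list of dicts, best first, with "conf" (0 to 1); they miss things now and then, are a little off and sometimes report something else, mostly with a low value. They report only what shows in the picture. A call takes as long as a camera call.
- find_in(picture, name): "bbox" ([left, top, right, bottom] in pixels, round what is visible of it).
The state is a dict: "time_s": time; "joints": joint angles; "qd": joint speeds; "effort": joint torques, N m; "position": TCP position; "tool_rot": TCP orientation; "contact_force": force on the tool from outside, world axes, zero at the start; "ft_torque": the same for the moment, N m; "grip_width": finger opening in m.
Only numpy, scipy, OpenCV 4.12 (cv2) and the standard library are available. Lean on these libraries where they do the work, as an engineer would, in place of code of your own. Each camera call takes 0.05 s, during which the arm holds its last target.

### The job

Draw the photometer's locking slide out by its upright knob to its stop and leave it out; then turn the knurled filter cell clockwise (seen from above) without lifting it off, until its hidden keyway finds the pin, and push it straight down fully home on its seat. A spring lifts the cell again, so finish while still holding it pushed home with the gripper, and leave the tape roll, petri dish and timer where they are.

Things in the scene. Friction and masses are not known exactly. Their poses are not given: they have to be found in the camera images.
- photometer: low white instrument, top face 45 mm above the worktop, fixed. Origin at worktop level under the axis of its filter port, z up; -x points to the locking slide. Housing reaches 127 mm to -x, 59 mm to +x, 55 mm either side. The slide's guide on its top is 38 mm wide, 20.5 mm high, 40 to 114 mm towards -x from the port axis.
- port_seat (a point): centre of the seat, a raised 68 mm disc on the port axis, 53.5 mm above the worktop; the cell's underside lies on it when home. Inside the cell a fixed spigot (34 mm diameter) rises to 101 mm above the worktop; one pin, 5 mm thick, sticks out of its side in an unknown direction, its top 64.5 mm above the worktop. A sprung ring round it pushes the cell up: 2.7 N at the start, 6.3 N at home.
- filter_cell: dark steel knurled collar, glass window in its top, 54 mm high, 0.1 to 0.15 kg, loose on the spigot. Origin: centre of its underside, z up; underside 65.5 mm above the worktop at the start, to go 12 mm down. Grip 53 to 54 mm diameter from 5 to 54 mm above the underside; below that a 68 mm flange. Keyway in the bore at its +x, 9 mm wide.
- lock_knob (a point): grip point on the axis of the slide's black upright knob (14 mm diameter, stem from 69.5 mm to 96 mm above the worktop), 87 mm above the worktop; it moves with the slide. Grip from above; 72 mm from the port axis with the slide in.
- lock_slide (a joint): locking slide: 0 = in (its 20 x 5 mm steel tongue lies under the cell's flange and blocks it from going down), 0.025 m = drawn out to its stop, along the photometer's -x. Starts between 0 and 0.003. Friction 3.5 N plus a spring of 80 N/m pull against the hand; friction holds it where it is left.
- tape_roll: bystander: roll of tape lying flat, 67 mm diameter, 19 mm high, origin under its centre
- petri_dish: bystander: closed petri dish, 88 mm diameter, 16 mm high, origin under its centre
- lab_timer: bystander: white bench timer, 64 x 62 x 20 mm, origin under its centre
- cell_grip (a point): on the cell's axis, 32 mm above its underside: the middle of the knurled grip. The keyway meets the pin after a clockwise turn (from above) of an unknown 0.35 to 1.2 rad from the start, and fits within about 0.1 rad either way. The cell turns freely; pressed elsewhere it stops on the pin after 1 mm (up to 3 mm if it tilts).

How it is judged:
By the outcome, as a careful person would: the job done as asked, in the order asked, and still so for the second after the job is handed in, while the arm keeps its last pose, push and grip.
It also fails if it takes over 48 s, if anything falls off the work surface, if the arm or the gripper's body presses on something with over 40 N, if the wrist force passes 120 N, or if a joint passes its speed limit or range.

## Working session

There is one attempt and no reset: what is moved stays moved. The work goes in short steps, Python scripts to look and compute and a tool call to move; the robot and the scene stay as the last step left them, time stands still between calls to the robot, and variables do not carry over. Pictures are saved under pics/ and viewed, and the job is handed in when it is done.

Besides the shell and the picture viewer there is one more tool, called after "Emit:" as name([rows], argument=value, ...), one row to a line, values as JSON. arm_command: Moves the arm, as the interface text tells. Its arguments: {"type":"object","properties":{"deltas":{"type":"array","items":{"type":"object","properties":{"x":{"type":"number"},"y":{"type":"number"},"z":{"type":"number"},"ax":{"type":"number"},"ay":{"type":"number"},"az":{"type":"number"}}}},"jaw":{"type":"number"}},"required":["deltas"]}

```bash
mkdir -p pics; ls; python3 - <<'E'
from cell import *
import cv2,numpy as np
print(get_obs())
for n in("scene","top"):
    s=snapshot(n); cv2.imwrite(f"pics/{n}0.png",s["frame"][:,:,::-1])
    print({k:v for k,v in s.items() if k!="frame"})
    for o in("photometer","filter_cell","lock_knob","tape_roll","petri_dish","lab_timer"):
        print(o,find_in(s,o)[:2])
E
```

```text
pics
{'time_s': 0.0, 'joints': array([-1.37159688e+00,  1.24547449e-01,  1.65168216e+00,  3.46793575e-06,
        1.36747044e+00, -8.26182059e-02]), 'qd': array([ 4.84443696e-05, -4.35795974e-04,  1.69458074e-03,  3.00759158e-04,
        2.99986987e-03, -1.76546110e-04]), 'effort': array([-4.32887837e-04, -4.23617649e+01, -3.65449190e+01, -1.76680901e-04,
        6.75342380e-03, -3.59719124e-06]), 'position': array([ 0.18060761, -0.62377349,  0.23002078]), 'tool_rot': array([-0.0993501 ,  0.70084201, -0.69935425,  0.09926568]), 'contact_force': array([0.28355714, 0.30977067, 0.22410282]), 'ft_torque': array([-0.01187251, -0.05785033,  0.02224985]), 'grip_width': 0.08543011181787911}
{'fx': 396.71663266904886, 'fy': 396.71663266904886, 'cx': 257.24740442865084, 'cy': 186.2575779234888, 'k1': -0.10297382411840783, 'extrinsics': array([[-0.78780857,  0.46362911, -0.40546972,  0.03794614],
       [-0.61569993, -0.57520132,  0.53856944,  0.6589023 ],
       [ 0.01646976,  0.6739373 ,  0.73860494,  0.98275032],
       [ 0.        ,  0.        ,  0.        ,  1.        ]]), 'shot': 1}
photo
[... 590 characters left out ...]
 ],
       [-0.99996484,  0.00830472,  0.00115825, -0.02956   ],
       [ 0.00300108,  0.22548087,  0.97424297,  1.01561975],
       [ 0.        ,  0.        ,  0.        ,  1.        ]]), 'shot': 2}
photometer [{'bbox': [225.2, 147.5, 277.6, 225.5], 'conf': 0.82}, {'bbox': [246.0, 183.0, 256.9, 206.4], 'conf': 0.28}]
filter_cell [{'bbox': [234.2, 151.6, 262.8, 182.8], 'conf': 0.66}]
lock_knob [{'bbox': [246.3, 181.0, 258.2, 205.5], 'conf': 0.76}]
tape_roll [{'bbox': [337.0, 144.5, 361.7, 171.8], 'conf': 0.6}]
petri_dish [{'bbox': [122.6, 217.9, 158.0, 251.4], 'conf': 0.97}, {'bbox': [247.3, 180.6, 257.7, 205.1], 'conf': 0.44}]
lab_timer [{'bbox': [336.7, 240.4, 363.0, 271.9], 'conf': 0.73}]
```

```bash
python3 - <<'E'
import cv2,numpy as np
a=cv2.imread("pics/scene0.png");b=cv2.imread("pics/top0.png")
cv2.imwrite("pics/s1.png",cv2.resize(a[130:230,190:350],None,fx=5,fy=5,interpolation=cv2.INTER_CUBIC))
cv2.imwrite("pics/t1.png",cv2.resize(b[140:240,200:300],None,fx=6,fy=6,interpolation=cv2.INTER_CUBIC))
E
```

```text
(no output)
```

View pics/s1.png

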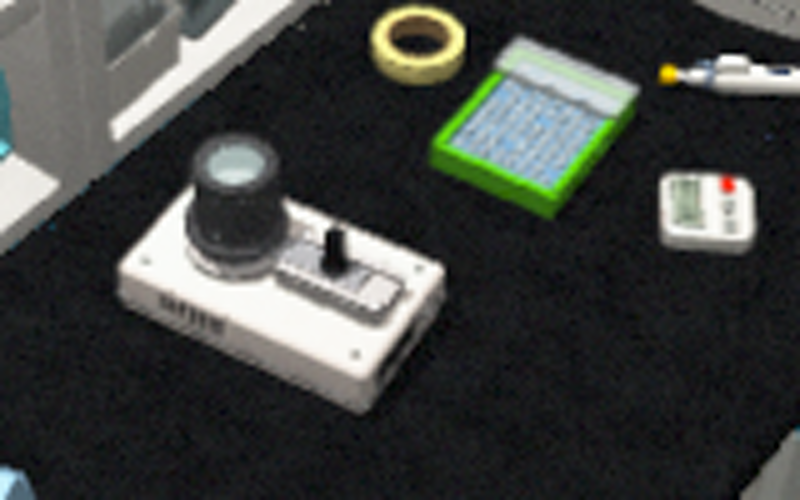

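View pics/t1.png

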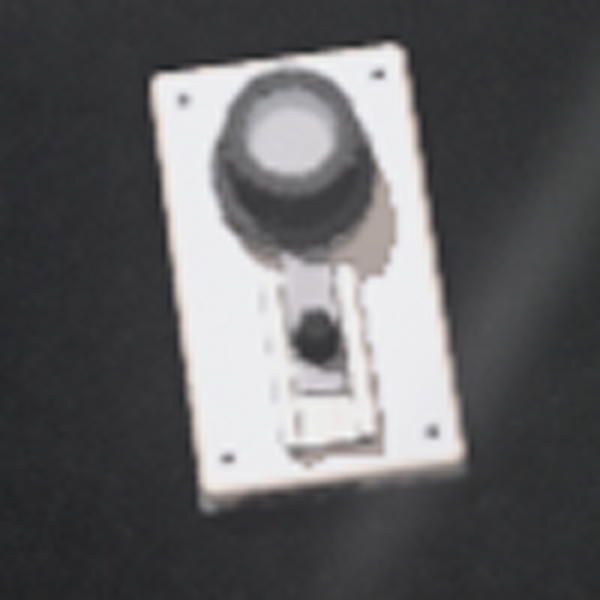

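View pics/top0.png

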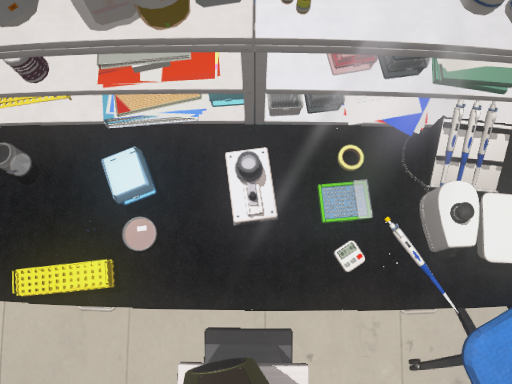

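```bash
cat > h.py <<'E'
import numpy as np,cv2
from cell import *
def proj(s,P):
    P=np.atleast_2d(P);E=s["extrinsics"];c=(P-E[:3,3])@E[:3,:3]
    u=c[:,0]/-c[:,2];v=-c[:,1]/-c[:,2];f=1+s["k1"]*(u*u+v*v)
    return np.c_[s["cx"]+s["fx"]*u*f,s["cy"]+s["fy"]*v*f]
def W(p,P):
    P=np.atleast_2d(np.array(P,float));c,s=np.cos(p[2]),np.sin(p[2])
    return np.c_[p[0]+c*P[:,0]-s*P[:,1],p[1]+s*P[:,0]+c*P[:,1],P[:,2]]
def circ(r,z,x0=0,y0=0,n=60):
    t=np.linspace(0,2*np.pi,n);return np.c_[x0+r*np.cos(t),y0+r*np.sin(t),z+0*t]
E
cat > fit.py <<'E'
from h import *
from scipy.optimize import least_squares
S={n:snapshot(n) for n in("scene","top")}
def px(o,f,l): return (np.array(l,float)+.5)/f-.5+np.array(o)
corn=[[.059,.055,.045],[.059,-.055,.045],[-.127,-.055,.045],[-.127,.055,.045]]
to=px((200,140),6,[(153,73),(405,40),(467,465),(203,493)])
A=[("top",corn[i],to[i]) for i in range(4)]
A+=[("top",[0,0,.1195],px((200,140),6,[(291,138)])[0])]
sc=px((190,130),5,[(236,164)])[0]
A+=[("scene",[0,0,.1195],sc)]
# scene corners: right = (445,268), bottom=(365,378), left=(118,268)
for P,q in zip([corn[2],corn[3],corn[0]],px((190,130),5,[(447,268),(364,378),(117,268)])): A.append(("scene",P,q))
f=lambda p:np.concatenate([proj(S[n],W(p,P))[0]-q for n,P,q in A])
r=least_squares(f,[.4,0,0.1],loss="soft_l1")
print(r.x);print(f(r.x).reshape(-1,2).round(2))
p=r.x
np.save("p.npy",p)
for n,o,w,h,k in(("scene",(200,145),90,75,8),("top",(215,140),75,90,6)):
    im=S[n]["frame"][:,:,::-1][o[1]:o[1]+h,o[0]:o[0]+w]
    im=cv2.resize(im,None,fx=k,fy=k,interpolation=cv2.INTER_CUBIC)
    for P,c in((np.array(corn+corn[:1]),(0,255,0)),(circ(.027,.1195),(0,0,255)),(circ(.034,.0655),(255,0,0)),(circ(.007,.096,-.072),(0,255,255)),(np.array([[-.04,.019,.0655],[-.114,.019,.0655],[-.114,-.019,.0655],[-.04,-.019,.0655]]),(255,0,255))):
        q=((proj(S[n],W(p,P))-o+.5)*k-.5).round().astype(int)
        cv2.polylines(im,[q],False,c,1)
    cv2.imwrite(f"pics/fit_{n}.png",im)
E
python3 fit.py
```

```text
[ 0.62406836 -0.00982608  0.13828824]
[[-0.6  -0.28]
 [ 0.16 -0.07]
 [ 0.16  0.28]
 [-0.44  1.37]
 [ 0.18 -0.92]
 [-0.17 -0.09]
 [ 0.53 -0.35]
 [ 0.34  0.19]
 [-0.44 -0.66]]
```

View pics/fit_scene.png

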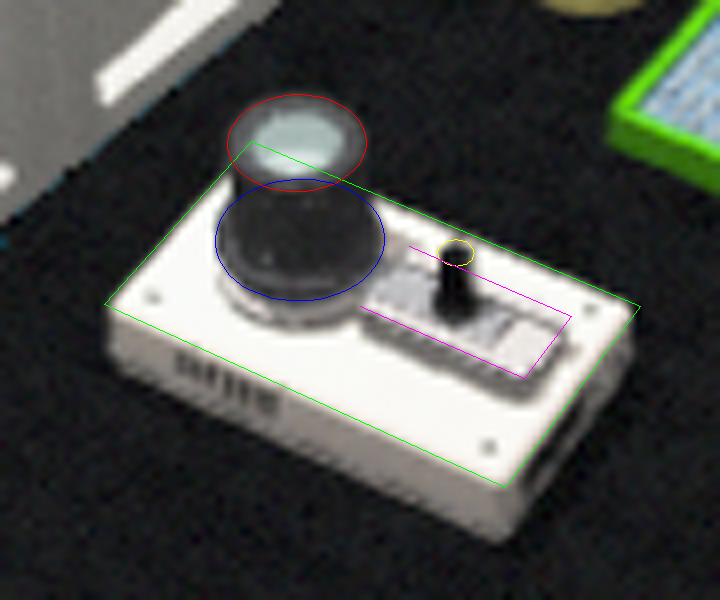

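View pics/fit_top.png

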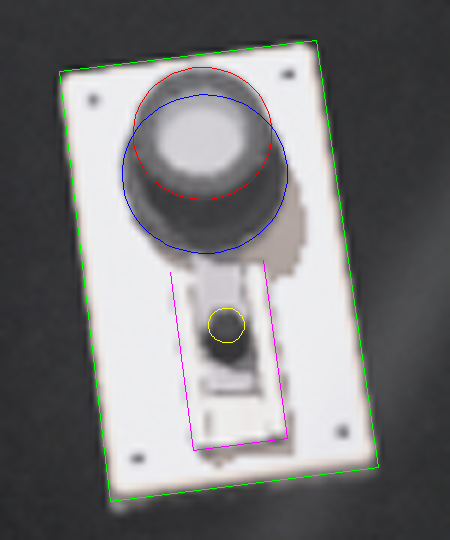

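```bash
cat > mv.py <<'E'
import sys
from h import *
from scipy.spatial.transform import Rotation as R
# usage: mv.plan(world target pos, jawyaw) -> delta
def plan(T,jaw,pos=None,rot=None,sign=None):
    o=get_obs();pos=o["position"] if pos is None else np.array(pos)
    Rc=R.from_quat(o["tool_rot"] if rot is None else rot)
    out=[]
    for k in(0,np.pi):
        z=np.array([np.cos(jaw+k),np.sin(jaw+k),0]);y=np.array([0,0,-1.]);x=np.cross(y,z)
        Rt=R.from_matrix(np.c_[x,y,z]);out.append(((Rc.inv()*Rt).as_rotvec()))
    return Rc.inv().apply(np.array(T)-pos),out
E
python3 - <<'E'
from mv import *
o=get_obs();M=R.from_quat(o["tool_rot"]).as_matrix();print(M.round(3), o["time_s"])
p=np.load("p.npy")
k=W(p,[-.0735,0,.087])[0];print(k)
print(plan([k[0],k[1],.16],p[2]+np.pi/2))
E
```

```text
[[-0.961  0.     0.278]
 [-0.278 -0.    -0.961]
 [-0.    -1.     0.   ]] 0.8
[ 0.55127003 -0.0199579   0.087     ]
(array([-0.52400997,  0.07134823, -0.47750203]), [array([-2.13013075e-05, -2.99802151e+00,  9.91400650e-05]), array([-6.60233496e-05,  1.43571138e-01, -1.41858256e-05])])
```

Emit:
arm_command([
  {"x": -0.524,"z": -0.478,"ay": 0.1436},
  {"x": -0.524,"z": -0.478,"ay": 0.1436},
  {"x": -0.524,"z": -0.478,"ay": 0.1436},
  {"x": -0.524,"z": -0.478,"ay": 0.1436},
  {"x": -0.524,"z": -0.478,"ay": 0.1436},
  {"x": -0.524,"z": -0.478,"ay": 0.1436},
  {"x": -0.524,"z": -0.478,"ay": 0.1436},
  {"x": -0.524,"z": -0.478,"ay": 0.1436},
  {"x": -0.524,"z": -0.478,"ay": 0.1436},
  {"x": -0.524,"z": -0.478,"ay": 0.1436},
  {"x": -0.524,"z": -0.478,"ay": 0.1436},
  {"x": -0.524,"z": -0.478,"ay": 0.1436},
  {"x": -0.524,"z": -0.478,"ay": 0.1436},
  {"x": -0.524,"z": -0.478,"ay": 0.1436},
  {"x": -0.524,"z": -0.478,"ay": 0.1436},
  {"x": -0.524,"z": -0.478,"ay": 0.1436},
  {"x": -0.524,"z": -0.478,"ay": 0.1436},
  {"x": -0.524,"z": -0.478,"y": 0.07,"ay": 0.1436},
  {"x": -0.524,"z": -0.478,"y": 0.07,"ay": 0.1436},
  {"x": -0.524,"z": -0.478,"y": 0.07,"ay": 0.1436},
], jaw=110)

```text
validation failed for argument at $.de...
```

Emit:
arm_command([
  {"x": -0.524,"y": 0.0,"z": -0.478,"ax": 0.0,"ay": 0.1436,"az": 0.0},
], jaw=110)

```text
time_s: 0.88
position: [0.1999, -0.5921, 0.2307]
tool_rot: [0.054, -0.704, 0.706, -0.053]
contact_force: [0.7, 1.6, -0.4]
grip_width: 0.0754
```

```bash
python3 - <<'E'
from mv import *
o=get_obs();print(o["position"],o["tool_rot"])
p=np.load("p.npy");k=W(p,[-.0735,0,.087])[0]
print(plan([k[0],k[1],.16],p[2]+np.pi/2))
E
```

```text
[ 0.19991999 -0.5921327   0.23073066] [ 0.05378838 -0.70448672  0.70571741 -0.0526137 ]
(array([-0.43335145,  0.0691299 , -0.51308991]), [array([ 2.78122150e-03, -3.12926093e+00,  2.53714856e-03]), array([-0.00162154,  0.01232946,  0.00177753])])
```

Emit:
arm_command([
  {"x": -0.433,"y": 0.0,"z": -0.513,"ax": 0.0,"ay": 0.012,"az": 0.0},
  {"x": -0.433,"y": 0.0,"z": -0.513,"ax": 0.0,"ay": 0.012,"az": 0.0},
  {"x": -0.433,"y": 0.0,"z": -0.513,"ax": 0.0,"ay": 0.012,"az": 0.0},
  {"x": -0.433,"y": 0.0,"z": -0.513,"ax": 0.0,"ay": 0.012,"az": 0.0},
  {"x": -0.433,"y": 0.0,"z": -0.513,"ax": 0.0,"ay": 0.012,"az": 0.0},
  {"x": -0.433,"y": 0.0,"z": -0.513,"ax": 0.0,"ay": 0.012,"az": 0.0},
  {"x": -0.433,"y": 0.0,"z": -0.513,"ax": 0.0,"ay": 0.012,"az": 0.0},
  {"x": -0.433,"y": 0.0,"z": -0.513,"ax": 0.0,"ay": 0.012,"az": 0.0},
  {"x": -0.433,"y": 0.0,"z": -0.513,"ax": 0.0,"ay": 0.012,"az": 0.0},
  {"x": -0.433,"y": 0.0,"z": -0.513,"ax": 0.0,"ay": 0.012,"az": 0.0},
  {"x": -0.433,"y": 0.0,"z": -0.513,"ax": 0.0,"ay": 0.012,"az": 0.0},
  {"x": -0.433,"y": 0.0,"z": -0.513,"ax": 0.0,"ay": 0.012,"az": 0.0},
  {"x": -0.433,"y": 0.0,"z": -0.513,"ax": 0.0,"ay": 0.012,"az": 0.0},
  {"x": -0.433,"y": 0.0,"z": -0.513,"ax": 0.0,"ay": 0.012,"az": 0.0},
  {"x": -0.433,"y": 0.0,"z": -0.513,"ax": 0.0,"ay": 0.012,"az": 0.0},
  {"x": -0.433,"y": 0.0,"z": -0.513,"ax": 0.0,"ay": 0.012,"az": 0.0},
  {"x": -0.433,"y": 0.0,"z": -0.513,"ax": 0.0,"ay": 0.012,"az": 0.0},
  {"x": -0.433,"y": 0.05,"z": -0.513,"ax": 0.0,"ay": 0.012,"az": 0.0},
  {"x": -0.433,"y": 0.05,"z": -0.513,"ax": 0.0,"ay": 0.012,"az": 0.0},
  {"x": -0.433,"y": 0.05,"z": -0.513,"ax": 0.0,"ay": 0.012,"az": 0.0},
], jaw=110)

```text
time_s: 2.55
position: [0.5472, -0.0143, 0.1772]
tool_rot: [-0.054, 0.706, -0.705, 0.048]
contact_force: [-0.8, -1.2, -0.1]
grip_width: 0.0482
```

```bash
python3 - <<'E'
from mv import *
o=get_obs();print(o["position"],o["joints"],o["grip_width"])
p=np.load("p.npy");k=W(p,[-.0735,0,.087])[0]
print(k,plan([k[0],k[1],.07],p[2]+np.pi/2))
for n in("scene","top"):
    s=snapshot(n)["frame"][:,:,::-1];s=s[130:230,190:310]
    cv2.imwrite(f"pics/{n}2.png",cv2.resize(s,None,fx=5,fy=5,interpolation=cv2.INTER_CUBIC))
E
```

```text
[ 0.54722251 -0.01425211  0.17719692] [-1.24034475e-01 -5.72480519e-02  1.92888566e+00 -1.59433924e-04
  1.27842492e+00  1.30187507e+00] 0.048243347284249234
[ 0.55127003 -0.0199579   0.087     ] (array([-0.0040605 ,  0.10715386,  0.006456  ]), [array([ 0.01287347, -3.13491946, -0.00325455]), array([0.0020763 , 0.00664509, 0.00821287])])
```

View pics/scene2.png

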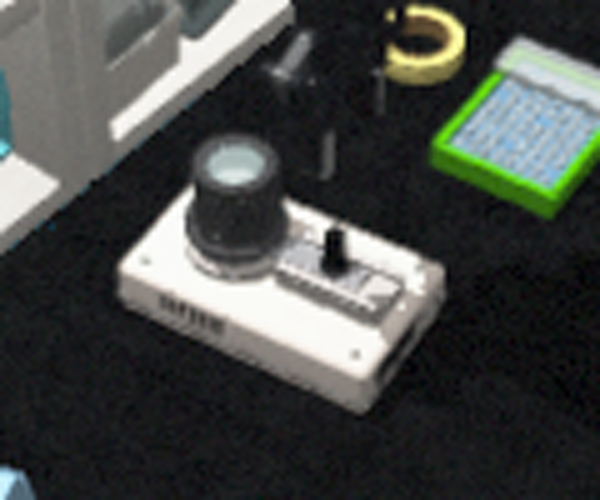

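View pics/top2.png

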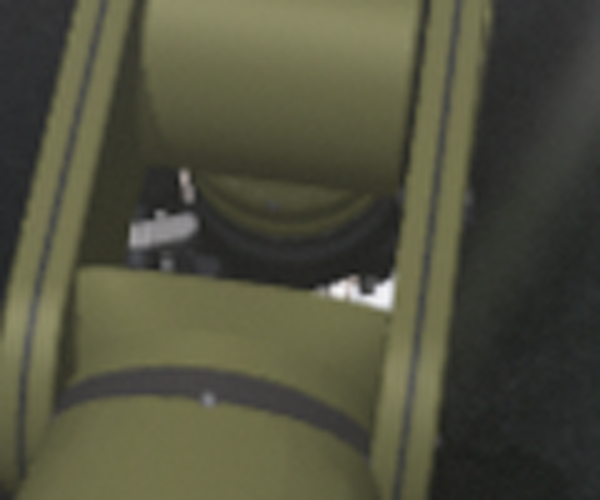

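Emit:
arm_command([
  {"x": 0,"y": 0.0,"z": 0,"ax": 0.0,"ay": 0,"az": 0.0},
  {"x": 0,"y": 0.0,"z": 0,"ax": 0.0,"ay": 0,"az": 0.0},
], jaw=150)

```text
time_s: 2.82
position: [0.551, -0.0152, 0.1835]
tool_rot: [0.05, -0.705, 0.706, -0.052]
contact_force: [-0.0, 0.5, 0.4]
grip_width: 0.035
```

```bash
cat > st.py <<'E'
from mv import *
o=get_obs();print(o["time_s"],o["position"],o["joints"].round(3),o["grip_width"],o["contact_force"].round(2),o["ft_torque"].round(3))
E
python3 - <<'E'
from st import *
p=np.load("p.npy");k=W(p,[-.0735,0,.087])[0]
print(k,plan([k[0],k[1],.07],p[2]+np.pi/2))
E
```

```text
2.8167 [ 0.55100905 -0.01524153  0.18350059] [-0.125 -0.061  1.922 -0.     1.278  1.302] 0.03504514471737216 [-0.02  0.55  0.42] [ 0.056 -0.013  0.04 ]
[ 0.55127003 -0.0199579   0.087     ] (array([0.00078059, 0.11350293, 0.0046012 ]), [array([-5.01978293e-03, -3.13609139e+00,  1.42158398e-03]), array([-0.00090659,  0.00549693, -0.00320129])])
```

Emit:
arm_command([
  {"x": 0,"y": 0.02,"z": 0.0046,"ax": 0.0,"ay": 0.005,"az": 0.0},
  {"x": 0,"y": 0.05,"z": 0.0046,"ax": 0.0,"ay": 0.005,"az": 0.0},
  {"x": 0,"y": 0.075,"z": 0.0046,"ax": 0.0,"ay": 0.005,"az": 0.0},
  {"x": 0,"y": 0.075,"z": 0.0046,"ax": 0.0,"ay": 0.005,"az": 0.0},
  {"x": 0,"y": 0.075,"z": 0.0046,"ax": 0.0,"ay": 0.005,"az": 0.0},
])

```text
time_s: 3.23
position: [0.5502, -0.0193, 0.1062]
tool_rot: [-0.05, 0.706, -0.705, 0.049]
contact_force: [0.8, -0.5, 0.5]
grip_width: 0.0357
```

```bash
python3 - <<'E'
from st import *
p=np.load("p.npy");k=W(p,[-.0735,0,.087])[0]
print(k,plan([k[0],k[1],.07],p[2]+np.pi/2))
S=snapshot("scene");s=S["frame"][:,:,::-1].copy()[130:210,200:290]
k=8
s=cv2.resize(s,None,fx=k,fy=k,interpolation=cv2.INTER_CUBIC)
q=((proj(S,[o["position"]])-[200,130]+.5)*k-.5)[0].astype(int);cv2.circle(s,tuple(map(int,q)),3,(0,0,255),-1)
cv2.imwrite(f"pics/scene3.png",s)
E
```

```text
3.2333 [ 0.55019121 -0.01932551  0.10617116] [-0.133  0.019  1.981  0.     1.143  1.299] 0.035687994776092385 [ 0.78 -0.49  0.52] [ 0.036  0.002 -0.022]
[ 0.55127003 -0.0199579   0.087     ] (array([-0.00104048,  0.03616912,  0.00079272]), [array([ 2.59807179e-03, -3.14067925e+00, -7.26627507e-04]), array([0.00046272, 0.00091225, 0.00165446])])
```

View pics/scene3.png

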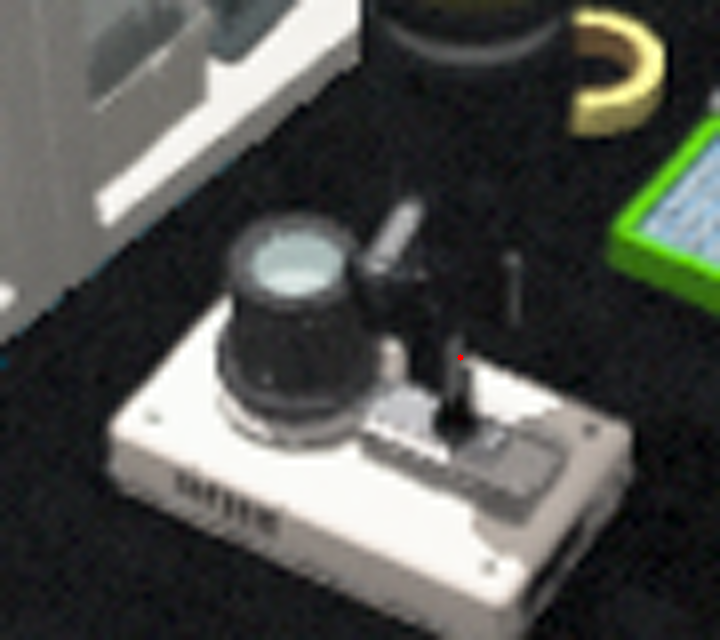

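Emit:
arm_command([
  {"x": -0.001,"y": 0.018,"z": 0.0008,"ax": 0.0,"ay": 0.001,"az": 0.0},
  {"x": -0.001,"y": 0.035,"z": 0.0008,"ax": 0.0,"ay": 0.001,"az": 0.0},
  {"x": -0.001,"y": 0.035,"z": 0.0008,"ax": 0.0,"ay": 0.001,"az": 0.0},
  {"x": -0.001,"y": 0.035,"z": 0.0008,"ax": 0.0,"ay": 0.001,"az": 0.0},
])

```text
time_s: 3.62
position: [0.5527, -0.0199, 0.0729]
tool_rot: [0.048, -0.705, 0.706, -0.05]
contact_force: [0.0, -0.4, -0.4]
grip_width: 0.0356
```

Emit:
arm_command([
  {"x": 0,"y": 0.0,"z": 0,"ax": 0.0,"ay": 0,"az": 0.0},
  {"x": 0,"y": 0.0,"z": 0,"ax": 0.0,"ay": 0,"az": 0.0},
  {"x": 0,"y": 0.0,"z": 0,"ax": 0.0,"ay": 0,"az": 0.0},
  {"x": 0,"y": 0.0,"z": 0,"ax": 0.0,"ay": 0,"az": 0.0},
  {"x": 0,"y": 0.0,"z": 0,"ax": 0.0,"ay": 0,"az": 0.0},
  {"x": 0,"y": 0.0,"z": 0,"ax": 0.0,"ay": 0,"az": 0.0},
], jaw=255)

```text
time_s: 4.12
position: [0.5533, -0.0196, 0.0738]
tool_rot: [0.048, -0.705, 0.705, -0.05]
contact_force: [-0.8, 1.3, 6.1]
grip_width: 0.0111
```

```bash
python3 st.py
```

```text
4.1167 [ 0.5533026  -0.01956324  0.07381329] [-1.330e-01  6.400e-02  1.996e+00  1.000e-03  1.079e+00  1.299e+00] 0.011070172342385982 [-0.78  1.29  6.08] [ 0.308  0.255 -0.036]
```

Emit:
arm_command([
  {"x": 0,"y": -0.002,"z": 0,"ax": 0.0,"ay": 0,"az": 0.0},
  {"x": 0,"y": -0.002,"z": 0,"ax": 0.0,"ay": 0,"az": 0.0},
], jaw=255)

```text
time_s: 4.28
position: [0.5526, -0.0197, 0.074]
tool_rot: [0.048, -0.705, 0.705, -0.05]
contact_force: [2.5, 0.8, -0.6]
grip_width: 0.0114
```

```bash
python3 - <<'E'
from st import *
S=snapshot("scene");s=S["frame"][:,:,::-1].copy()[130:210,200:290]
k=8
s=cv2.resize(s,None,fx=k,fy=k,interpolation=cv2.INTER_CUBIC)
cv2.imwrite(f"pics/scene4.png",s)
E
```

```text
4.2833 [ 0.55261053 -0.01966216  0.0739622 ] [-0.133  0.063  1.997  0.     1.08   1.299] 0.01136062653300277 [ 2.53  0.76 -0.64] [ 0.177 -0.411  0.026]
```

View pics/scene4.png

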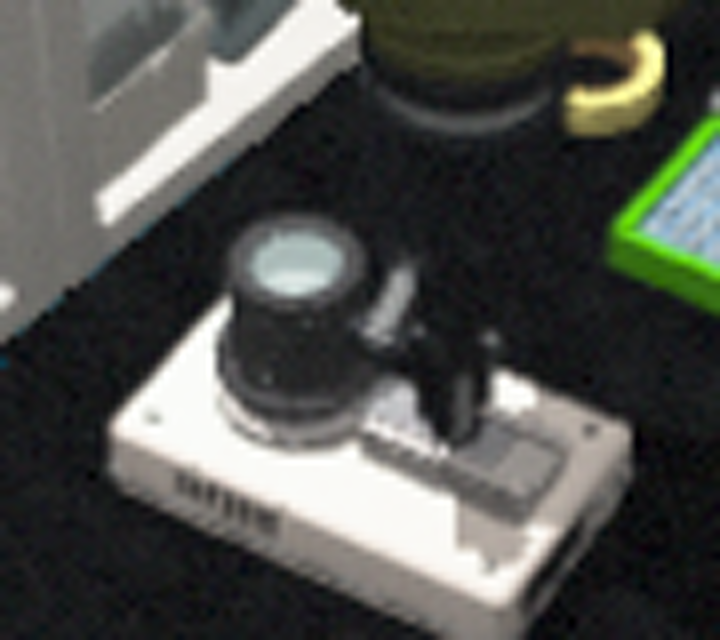

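Emit:
arm_command([
  {"x": 0.004,"y": 0,"z": 0,"ax": 0.0,"ay": 0,"az": 0.0},
  {"x": 0.008,"y": 0,"z": 0,"ax": 0.0,"ay": 0,"az": 0.0},
  {"x": 0.012,"y": 0,"z": 0,"ax": 0.0,"ay": 0,"az": 0.0},
  {"x": 0.016,"y": 0,"z": 0,"ax": 0.0,"ay": 0,"az": 0.0},
  {"x": 0.02,"y": 0,"z": 0,"ax": 0.0,"ay": 0,"az": 0.0},
  {"x": 0.02,"y": 0,"z": 0,"ax": 0.0,"ay": 0,"az": 0.0},
  {"x": 0.02,"y": 0,"z": 0,"ax": 0.0,"ay": 0,"az": 0.0},
], jaw=255)

```text
time_s: 4.92
position: [0.5317, -0.0227, 0.0739]
tool_rot: [0.049, -0.705, 0.706, -0.049]
contact_force: [1.4, 0.8, 4.4]
grip_width: 0.0111
```

```bash
python3 st.py
```

```text
4.9167 [ 0.53174285 -0.0227057   0.07388893] [-0.143  0.019  2.042 -0.     1.081  1.289] 0.011137604574113879 [1.38 0.83 4.36] [ 0.14  -0.165 -0.002]
```

```bash
cat > pic.py <<'E'
from st import *
def pic(name):
    S=snapshot("scene");s=S["frame"][:,:,::-1].copy()[130:210,200:290]
    cv2.imwrite(name,cv2.resize(s,None,fx=8,fy=8,interpolation=cv2.INTER_CUBIC))
if __name__=="__main__": pic(sys.argv[1])
E
python3 pic.py pics/scene5.png
```

```text
4.9167 [ 0.53174285 -0.0227057   0.07388893] [-0.143  0.019  2.042 -0.     1.081  1.289] 0.011137604574113879 [1.38 0.83 4.36] [ 0.14  -0.165 -0.002]
```

View pics/scene5.png

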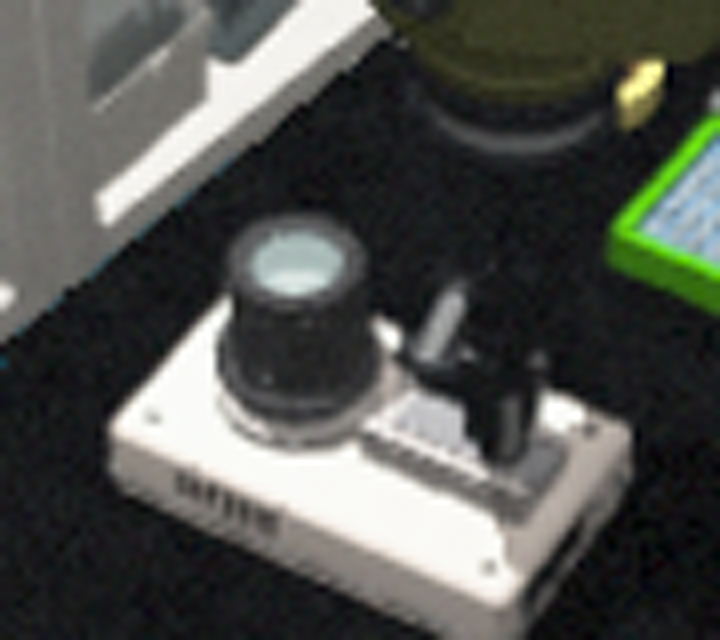

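Emit:
arm_command([
  {"x": 0.002,"y": 0,"z": 0,"ax": 0.0,"ay": 0,"az": 0.0},
  {"x": 0.004,"y": 0,"z": 0,"ax": 0.0,"ay": 0,"az": 0.0},
  {"x": 0.006,"y": 0,"z": 0,"ax": 0.0,"ay": 0,"az": 0.0},
  {"x": 0.006,"y": 0,"z": 0,"ax": 0.0,"ay": 0,"az": 0.0},
], jaw=255)

```text
time_s: 5.3
position: [0.529, -0.0231, 0.0739]
tool_rot: [0.046, -0.705, 0.705, -0.052]
contact_force: [13.7, 1.7, -4.7]
grip_width: 0.0112
```

```bash
python3 st.py
```

```text
5.3 [ 0.52904746 -0.02308959  0.07394049] [-1.460e-01  8.000e-03  2.053e+00  2.000e-03  1.072e+00  1.286e+00] 0.011159720280107152 [13.72  1.71 -4.7 ] [ 4.960e-01 -2.171e+00  2.000e-03]
```

Emit:
arm_command([
  {"x": 0.002,"y": 0,"z": 0,"ax": 0.0,"ay": 0,"az": 0.0},
  {"x": 0.003,"y": 0,"z": 0,"ax": 0.0,"ay": 0,"az": 0.0},
  {"x": 0.003,"y": 0,"z": 0,"ax": 0.0,"ay": 0,"az": 0.0},
], jaw=255)

```text
time_s: 5.55
position: [0.529, -0.0231, 0.074]
tool_rot: [-0.043, 0.705, -0.705, 0.055]
contact_force: [25.2, 3.9, -14.4]
grip_width: 0.0113
```

```bash
python3 st.py
```

```text
5.55 [ 0.52895348 -0.0231295   0.07399202] [-0.147  0.003  2.058  0.004  1.064  1.284] 0.011270940984623834 [ 25.25   3.9  -14.37] [ 0.761 -3.964  0.062]
```

Emit:
arm_command([
  {"x": -0.002,"y": 0,"z": 0,"ax": 0.0,"ay": 0,"az": 0.0},
  {"x": -0.0045,"y": 0,"z": 0,"ax": 0.0,"ay": 0,"az": 0.0},
  {"x": -0.0045,"y": 0,"z": 0,"ax": 0.0,"ay": 0,"az": 0.0},
], jaw=255)

```text
time_s: 5.8
position: [0.5291, -0.0231, 0.0739]
tool_rot: [0.048, -0.705, 0.705, -0.05]
contact_force: [6.3, 1.7, 1.0]
grip_width: 0.0112
```

Emit:
arm_command([
  {"x": 0,"y": 0.0,"z": 0,"ax": 0.0,"ay": 0,"az": 0.0},
  {"x": 0,"y": 0.0,"z": 0,"ax": 0.0,"ay": 0,"az": 0.0},
  {"x": 0,"y": 0.0,"z": 0,"ax": 0.0,"ay": 0,"az": 0.0},
  {"x": 0,"y": 0.0,"z": 0,"ax": 0.0,"ay": 0,"az": 0.0},
], jaw=120)

```text
time_s: 6.13
position: [0.5263, -0.0231, 0.0724]
tool_rot: [-0.05, 0.706, -0.705, 0.048]
contact_force: [0.3, -0.2, 0.3]
grip_width: 0.0452
```

Emit:
arm_command([
  {"x": 0,"y": -0.03,"z": 0,"ax": 0.0,"ay": 0,"az": 0.0},
  {"x": 0,"y": -0.06,"z": 0,"ax": 0.0,"ay": 0,"az": 0.0},
  {"x": 0,"y": -0.09,"z": 0,"ax": 0.0,"ay": 0,"az": 0.0},
  {"x": 0,"y": -0.09,"z": 0,"ax": 0.0,"ay": 0,"az": 0.0},
  {"x": 0,"y": -0.09,"z": 0,"ax": 0.0,"ay": 0,"az": 0.0},
], jaw=0)

```text
time_s: 6.55
position: [0.5286, -0.0234, 0.1656]
tool_rot: [0.048, -0.705, 0.706, -0.05]
contact_force: [-0.6, 0.1, -0.9]
grip_width: 0.0854
```

```bash
python3 pic.py pics/scene6.png; python3 - <<'E'
from mv import *
p=np.load("p.npy")
for off in(-.3,0,.3):print(off,plan([p[0],p[1],.165],p[2]+np.pi/2+off))
E
```

```text
6.55 [ 0.52862849 -0.02337947  0.16559605] [-0.146 -0.097  1.986 -0.     1.248  1.287] 0.08536566815846307 [-0.57  0.1  -0.88] [ 0.008  0.004 -0.028]
-0.3 (array([-0.09762029, -0.00149995,  0.0001582 ]), [array([-2.79036967e-04, -2.84108599e+00,  3.19405173e-04]), array([-2.23152632e-04,  3.00506631e-01, -1.94949358e-04])])
0 (array([-0.09762029, -0.00149995,  0.0001582 ]), [array([-2.49423648e-04, -3.14108599e+00,  3.90815436e-04]), array([-0.00024884,  0.00050663, -0.00015881])])
0.3 (array([-0.09762029, -0.00149995,  0.0001582 ]), [array([ 1.72231734e-04,  2.84209926e+00, -3.87709027e-04]), array([-2.70790457e-04, -2.99493365e-01, -1.20293072e-04])])
```

View pics/scene6.png

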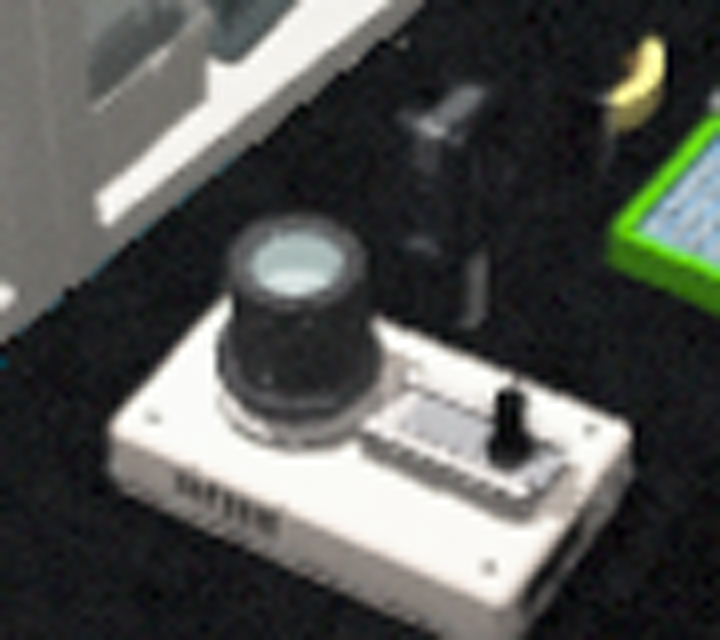

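Emit:
arm_command([
  {"x": -0.03,"y": 0,"z": 0,"ax": 0.0,"ay": -0.1,"az": 0.0},
  {"x": -0.06,"y": 0,"z": 0,"ax": 0.0,"ay": -0.2,"az": 0.0},
  {"x": -0.09,"y": 0,"z": 0,"ax": 0.0,"ay": -0.3,"az": 0.0},
  {"x": -0.0976,"y": 0,"z": 0,"ax": 0.0,"ay": -0.4,"az": 0.0},
  {"x": -0.0976,"y": 0,"z": 0,"ax": 0.0,"ay": -0.5,"az": 0.0},
  {"x": -0.0976,"y": 0,"z": 0,"ax": 0.0,"ay": -0.5,"az": 0.0},
  {"x": -0.0976,"y": 0,"z": 0,"ax": 0.0,"ay": -0.5,"az": 0.0},
  {"x": -0.0976,"y": 0,"z": 0,"ax": 0.0,"ay": -0.5,"az": 0.0},
], jaw=0)

```text
time_s: 7.27
position: [0.6231, -0.0096, 0.1618]
tool_rot: [-0.222, 0.672, -0.671, 0.22]
contact_force: [0.7, -0.4, -0.7]
grip_width: 0.0852
```

```bash
python3 pic.py pics/scene7.png; python3 - <<'E'
from mv import *
p=np.load("p.npy")
for off in(.5,):print(off,plan([p[0],p[1],.077],p[2]+np.pi/2+off))
E
```

```text
7.2667 [ 0.62310063 -0.0095746   0.16178964] [-0.101  0.119  1.775 -0.     1.25   0.833] 0.085163946506239 [ 0.73 -0.38 -0.73] [-0.027 -0.001 -0.043]
0.5 (array([-0.0006157 ,  0.08525494,  0.00073497]), [array([-2.19778689e-03,  3.14029468e+00,  1.95007193e-03]), array([ 0.00124197, -0.0012966 ,  0.00139973])])
```

View pics/scene7.png

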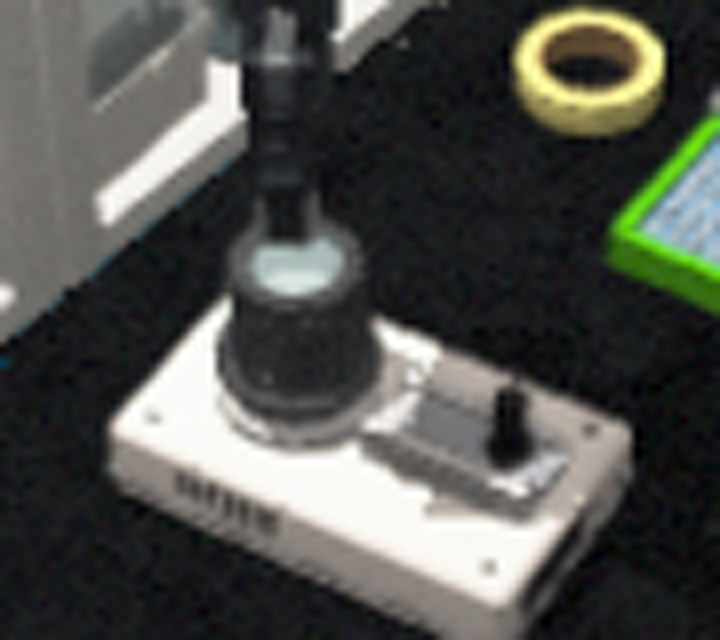

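Emit:
arm_command([
  {"x": 0,"y": 0.015,"z": 0.0005,"ax": 0.0,"ay": 0,"az": 0.0},
  {"x": 0,"y": 0.03,"z": 0.0005,"ax": 0.0,"ay": 0,"az": 0.0},
  {"x": 0,"y": 0.045,"z": 0.0005,"ax": 0.0,"ay": 0,"az": 0.0},
  {"x": 0,"y": 0.045,"z": 0.0005,"ax": 0.0,"ay": 0,"az": 0.0},
])

```text
time_s: 7.65
position: [0.6217, -0.0099, 0.1145]
tool_rot: [-0.224, 0.672, -0.671, 0.219]
contact_force: [-0.8, 0.2, -0.6]
grip_width: 0.0855
```

```bash
python3 pic.py pics/scene8.png; python3 - <<'E'
from mv import *
p=np.load("p.npy")
for off in(.5,):print(off,plan([p[0],p[1],.077],p[2]+np.pi/2+off))
E
```

```text
7.65 [ 0.62167296 -0.00985388  0.11448193] [-0.102  0.164  1.81   0.     1.174  0.831] 0.08550169529531539 [-0.81  0.16 -0.59] [-0.012  0.039  0.006]
0.5 (array([-0.00134714,  0.03920302,  0.00089727]), [array([-0.00513609,  3.14106311,  0.00461255]), array([ 0.00293693, -0.00052196,  0.00327028])])
```

View pics/scene8.png

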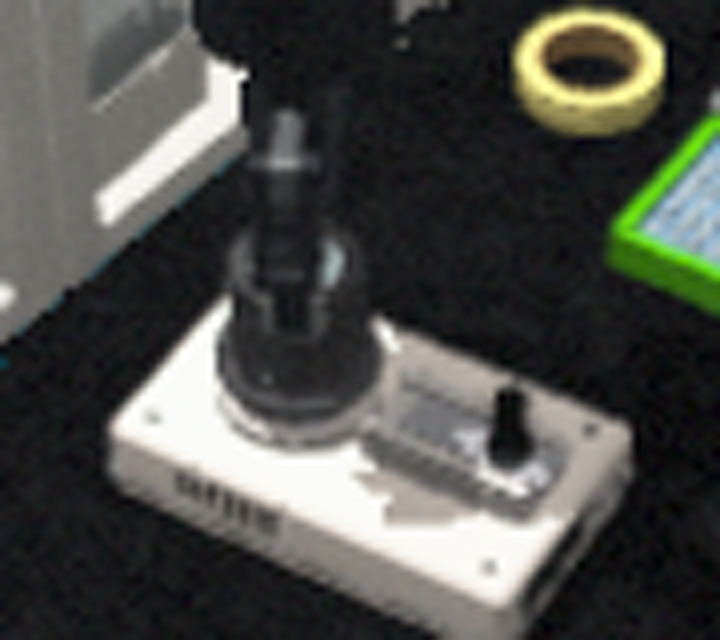

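Emit:
arm_command([
  {"x": -0.001,"y": 0.015,"z": 0.0005,"ax": 0.0,"ay": 0,"az": 0.0},
  {"x": -0.001,"y": 0.03,"z": 0.0005,"ax": 0.0,"ay": 0,"az": 0.0},
  {"x": -0.001,"y": 0.037,"z": 0.0005,"ax": 0.0,"ay": 0,"az": 0.0},
  {"x": -0.001,"y": 0.037,"z": 0.0005,"ax": 0.0,"ay": 0,"az": 0.0},
  {"x": -0.001,"y": 0.037,"z": 0.0005,"ax": 0.0,"ay": 0,"az": 0.0},
])

```text
time_s: 8.12
position: [0.6256, -0.0098, 0.0812]
tool_rot: [-0.222, 0.671, -0.671, 0.222]
contact_force: [-0.2, -0.0, 0.7]
grip_width: 0.0851
```

```bash
python3 st.py; python3 - <<'E'
from mv import *
p=np.load("p.npy")
for off in(.5,):print(off,plan([p[0],p[1],.077],p[2]+np.pi/2+off))
E
```

```text
8.1167 [ 0.62558144 -0.00979222  0.08120906] [-0.101  0.206  1.824  0.     1.113  0.831] 0.08509817641627913 [-0.19 -0.    0.67] [-0.033  0.028 -0.008]
0.5 (array([ 0.00123412,  0.00420954, -0.00087377]), [array([ 3.49463556e-04, -3.14125244e+00, -3.64296926e-04]), array([0.00023194, 0.00034017, 0.0002225 ])])
```

Emit:
arm_command([
  {"x": 0.0005,"y": 0.002,"z": -0.0005,"ax": 0.0,"ay": 0,"az": 0.0},
  {"x": 0.0005,"y": 0.002,"z": -0.0005,"ax": 0.0,"ay": 0,"az": 0.0},
  {"x": 0.0005,"y": 0.002,"z": -0.0005,"ax": 0.0,"ay": 0,"az": 0.0},
  {"x": 0.0005,"y": 0.002,"z": -0.0005,"ax": 0.0,"ay": 0,"az": 0.0},
  {"x": 0.0005,"y": 0.002,"z": -0.0005,"ax": 0.0,"ay": 0,"az": 0.0},
  {"x": 0.0005,"y": 0.002,"z": -0.0005,"ax": 0.0,"ay": 0,"az": 0.0},
], jaw=255)

```text
time_s: 8.62
position: [0.6254, -0.0097, 0.08]
tool_rot: [0.222, -0.671, 0.672, -0.222]
contact_force: [0.2, 0.1, 1.8]
grip_width: 0.052
```

```bash
python3 pic.py pics/scene9.png
```

```text
8.6167 [ 0.62536086 -0.00970798  0.080002  ] [-0.101  0.206  1.826  0.     1.109  0.831] 0.0520469109660594 [0.15 0.09 1.84] [ 0.023 -0.005  0.037]
```

View pics/scene9.png

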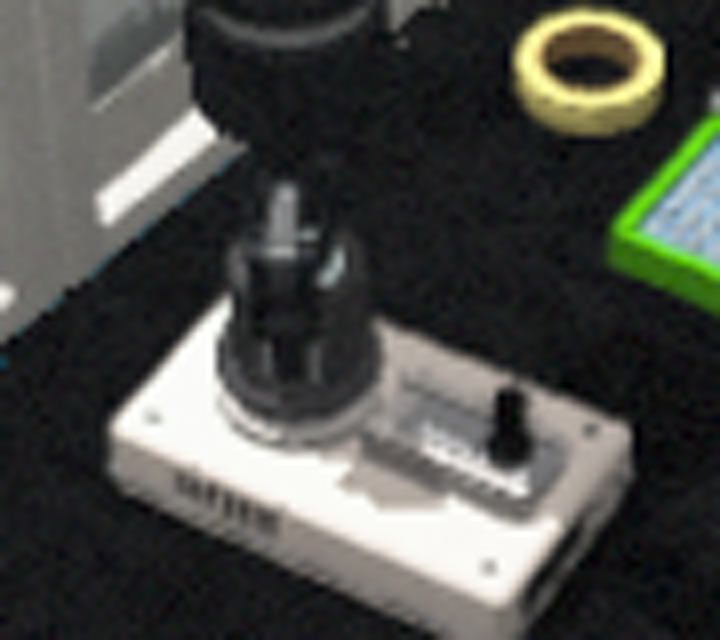

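Emit:
arm_command([
  {"x": 0,"y": 0,"z": 0,"ax": 0.0,"ay": 0.1,"az": 0.0},
  {"x": 0,"y": 0,"z": 0,"ax": 0.0,"ay": 0.2,"az": 0.0},
  {"x": 0,"y": 0,"z": 0,"ax": 0.0,"ay": 0.3,"az": 0.0},
  {"x": 0,"y": 0.002,"z": 0,"ax": 0.0,"ay": 0.35,"az": 0.0},
  {"x": 0,"y": 0.004,"z": 0,"ax": 0.0,"ay": 0.35,"az": 0.0},
  {"x": 0,"y": 0.004,"z": 0,"ax": 0.0,"ay": 0.35,"az": 0.0},
  {"x": 0,"y": 0.004,"z": 0,"ax": 0.0,"ay": 0.35,"az": 0.0},
])

```text
time_s: 9.25
position: [0.6257, -0.0095, 0.0786]
tool_rot: [-0.101, 0.7, -0.7, 0.102]
contact_force: [-6.1, 2.2, 14.0]
grip_width: 0.0518
```

```bash
python3 st.py
```

```text
9.25 [ 0.62571988 -0.00951319  0.07864378] [-0.101  0.208  1.825  0.     1.107  1.181] 0.051786791311309206 [-6.11  2.19 14.04] [0.296 1.016 0.064]
```

Emit:
arm_command([
  {"x": 0,"y": -0.0015,"z": 0,"ax": 0.0,"ay": 0.05,"az": 0.0},
  {"x": 0,"y": -0.0015,"z": 0,"ax": 0.0,"ay": 0.1,"az": 0.0},
  {"x": 0,"y": -0.0005,"z": 0,"ax": 0.0,"ay": 0.1,"az": 0.0},
  {"x": 0,"y": 0,"z": 0,"ax": 0.0,"ay": 0.1,"az": 0.0},
  {"x": 0,"y": 0,"z": 0,"ax": 0.0,"ay": 0.1,"az": 0.0},
])

```text
time_s: 9.67
position: [0.626, -0.0094, 0.0787]
tool_rot: [-0.066, 0.704, -0.704, 0.067]
contact_force: [-6.3, 2.1, 13.5]
grip_width: 0.0523
```

Emit:
arm_command([
  {"x": 0,"y": -0.0015,"z": 0,"ax": 0.0,"ay": 0.05,"az": 0.0},
  {"x": 0,"y": -0.0015,"z": 0,"ax": 0.0,"ay": 0.1,"az": 0.0},
  {"x": 0,"y": -0.0005,"z": 0,"ax": 0.0,"ay": 0.1,"az": 0.0},
  {"x": 0,"y": 0,"z": 0,"ax": 0.0,"ay": 0.1,"az": 0.0},
  {"x": 0,"y": 0,"z": 0,"ax": 0.0,"ay": 0.1,"az": 0.0},
])

```text
time_s: 10.08
position: [0.6259, -0.0096, 0.0785]
tool_rot: [-0.031, 0.706, -0.706, 0.032]
contact_force: [-6.3, 0.7, 13.9]
grip_width: 0.052
```

```bash
python3 st.py
```

```text
10.0833 [ 0.62585784 -0.00963771  0.07853324] [-0.101  0.208  1.825  0.     1.106  1.381] 0.051983579266986546 [-6.31  0.65 13.89] [ 0.134  0.904 -0.201]
```

Emit:
arm_command([
  {"x": 0,"y": -0.0015,"z": 0,"ax": 0.0,"ay": 0.05,"az": 0.0},
  {"x": 0,"y": -0.0015,"z": 0,"ax": 0.0,"ay": 0.1,"az": 0.0},
  {"x": 0,"y": -0.0005,"z": 0,"ax": 0.0,"ay": 0.1,"az": 0.0},
  {"x": 0,"y": 0,"z": 0,"ax": 0.0,"ay": 0.1,"az": 0.0},
  {"x": 0,"y": 0,"z": 0,"ax": 0.0,"ay": 0.1,"az": 0.0},
])

```text
time_s: 10.5
position: [0.6258, -0.0098, 0.077]
tool_rot: [-0.004, -0.707, 0.707, 0.003]
contact_force: [-2.3, 1.2, 7.1]
grip_width: 0.0516
```

Emit:
arm_command([
  {"x": 0,"y": -0.0015,"z": 0,"ax": 0.0,"ay": 0.05,"az": 0.0},
  {"x": 0,"y": -0.0015,"z": 0,"ax": 0.0,"ay": 0.1,"az": 0.0},
  {"x": 0,"y": -0.0005,"z": 0,"ax": 0.0,"ay": 0.1,"az": 0.0},
  {"x": 0,"y": 0,"z": 0,"ax": 0.0,"ay": 0.1,"az": 0.0},
  {"x": 0,"y": 0,"z": 0,"ax": 0.0,"ay": 0.1,"az": 0.0},
])

```text
time_s: 10.92
position: [0.6254, -0.0098, 0.0755]
tool_rot: [-0.039, -0.706, 0.706, 0.038]
contact_force: [1.9, 0.0, 3.7]
grip_width: 0.0521
```

```bash
python3 st.py
```

```text
10.9167 [ 0.62539918 -0.00982856  0.07546944] [-0.101  0.211  1.828 -0.     1.101  1.579] 0.052085711460383655 [1.89 0.03 3.72] [-0.077 -0.187 -0.068]
```

Emit:
arm_command([
  {"x": 0,"y": 0.0015,"z": 0,"ax": 0.0,"ay": 0,"az": 0.0},
  {"x": 0,"y": 0.003,"z": 0,"ax": 0.0,"ay": 0,"az": 0.0},
  {"x": 0,"y": 0.0045,"z": 0,"ax": 0.0,"ay": 0,"az": 0.0},
  {"x": 0,"y": 0.005,"z": 0,"ax": 0.0,"ay": 0,"az": 0.0},
  {"x": 0,"y": 0.005,"z": 0,"ax": 0.0,"ay": 0,"az": 0.0},
])

```text
time_s: 11.33
position: [0.6254, -0.0098, 0.0706]
tool_rot: [-0.04, -0.706, 0.706, 0.039]
contact_force: [2.6, -0.7, 5.6]
grip_width: 0.052
```

```bash
python3 st.py
```

```text
11.3333 [ 0.62541118 -0.0098271   0.07056155] [-0.101  0.217  1.83  -0.     1.093  1.58 ] 0.05198515381734843 [ 2.55 -0.71  5.57] [-0.237 -0.31   0.045]
```

Emit:
arm_command([
  {"x": 0,"y": 0.0015,"z": 0,"ax": 0.0,"ay": 0,"az": 0.0},
  {"x": 0,"y": 0.003,"z": 0,"ax": 0.0,"ay": 0,"az": 0.0},
  {"x": 0,"y": 0.004,"z": 0,"ax": 0.0,"ay": 0,"az": 0.0},
  {"x": 0,"y": 0.004,"z": 0,"ax": 0.0,"ay": 0,"az": 0.0},
  {"x": 0,"y": 0.004,"z": 0,"ax": 0.0,"ay": 0,"az": 0.0},
])

```text
time_s: 11.75
position: [0.6255, -0.0098, 0.0688]
tool_rot: [-0.039, -0.706, 0.706, 0.039]
contact_force: [-4.0, -1.1, 15.0]
grip_width: 0.052
```

```bash
python3 st.py
```

```text
11.75 [ 0.62548057 -0.00983011  0.06883633] [-0.101  0.22   1.83  -0.     1.091  1.581] 0.051952158933073554 [-4.04 -1.11 15.02] [-0.25   0.586  0.061]
```

Emit:
arm_command([
  {"x": 0,"y": 0.001,"z": 0,"ax": 0.0,"ay": 0,"az": 0.0},
  {"x": 0,"y": 0.003,"z": 0,"ax": 0.0,"ay": 0,"az": 0.0},
  {"x": 0,"y": 0.003,"z": 0,"ax": 0.0,"ay": 0,"az": 0.0},
  {"x": 0,"y": 0.003,"z": 0,"ax": 0.0,"ay": 0,"az": 0.0},
])

```text
time_s: 12.08
position: [0.6255, -0.0098, 0.0688]
tool_rot: [-0.039, -0.706, 0.706, 0.039]
contact_force: [-13.2, 0.8, 28.2]
grip_width: 0.0522
```

```bash
python3 pic.py pics/scene10.png
```

```text
12.0833 [ 0.6255403  -0.00979725  0.06876299] [-1.010e-01  2.200e-01  1.830e+00 -1.000e-03  1.092e+00  1.581e+00] 0.05224388752315833 [-13.17   0.83  28.24] [-0.149  1.916  0.007]
```

View pics/scene10.png

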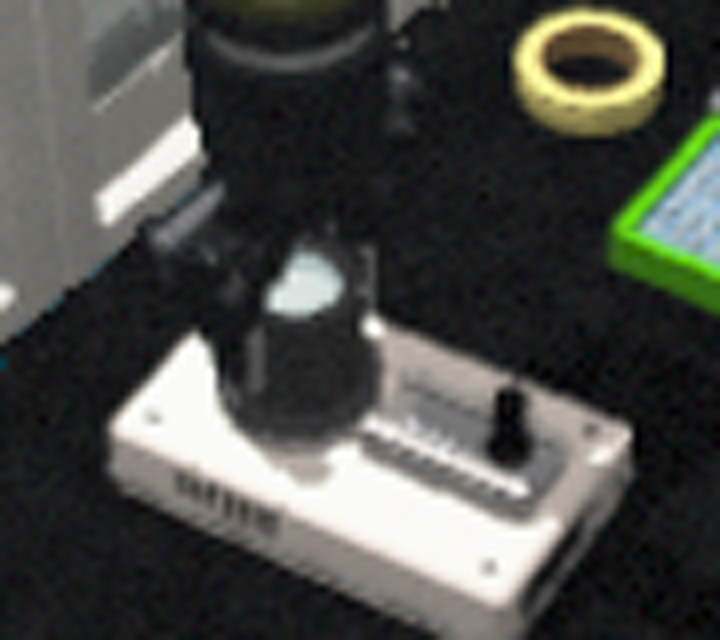

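```bash
cat > ov.py <<'E'
from st import *
p=np.load("p.npy")
print(R.from_quat(o["tool_rot"]).as_matrix().round(3))
k=8;of=(200,130)
S=snapshot("scene");s=S["frame"][:,:,::-1].copy()[130:210,200:290]
s=cv2.resize(s,None,fx=k,fy=k,interpolation=cv2.INTER_CUBIC)
for c,dz in(((0,0,255),0),((0,255,0),.012)):
  for r,z in((.027,.1075),(.034,.0585),(.034,.0535)):
    q=((proj(S,W(p,circ(r,z+dz)))-of+.5)*k-.5).round().astype(int);cv2.polylines(s,[q],False,c,1)
cv2.imwrite(sys.argv[1],s)
E
python3 ov.py pics/scene11.png
```

```text
12.1333 [ 0.62552663 -0.00981194  0.06876632] [-1.010e-01  2.200e-01  1.830e+00 -1.000e-03  1.092e+00  1.581e+00] 0.0516961811278318 [-12.62   0.2   28.86] [-0.081  1.857 -0.056]
[[-0.994 -0.    -0.111]
 [ 0.111 -0.001 -0.994]
 [ 0.    -1.     0.001]]
```

View pics/scene11.png

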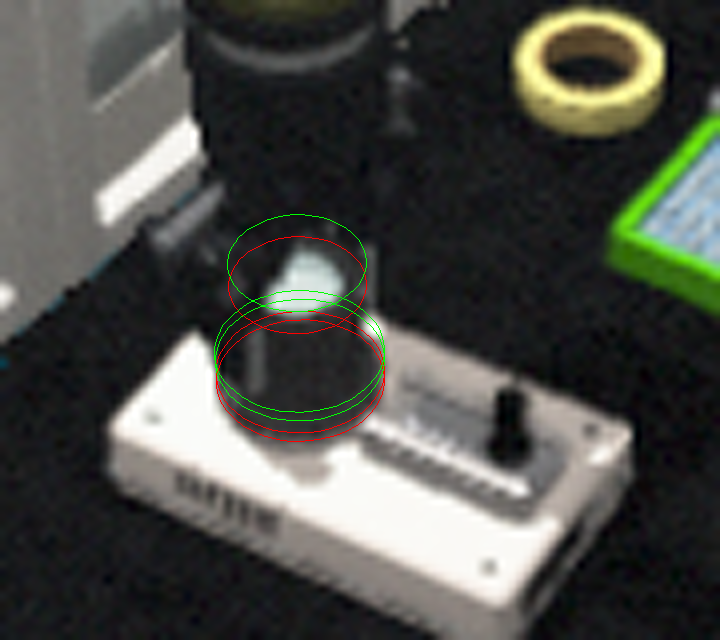

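Emit:
arm_command([
  {"x": 0.001,"y": -0.0005,"z": 0,"ax": 0.0,"ay": 0,"az": 0.0},
  {"x": 0.002,"y": -0.001,"z": 0,"ax": 0.0,"ay": 0,"az": 0.0},
  {"x": 0.002,"y": -0.001,"z": 0,"ax": 0.0,"ay": 0,"az": 0.0},
  {"x": 0.002,"y": -0.001,"z": 0,"ax": 0.0,"ay": 0,"az": 0.0},
])

```text
time_s: 12.52
position: [0.6256, -0.0098, 0.0688]
tool_rot: [-0.041, -0.706, 0.706, 0.037]
contact_force: [-0.8, 0.0, 18.2]
grip_width: 0.0519
```

```bash
python3 st.py
```

```text
12.5167 [ 0.62558481 -0.00980358  0.06882055] [-0.101  0.217  1.834 -0.     1.085  1.581] 0.051905255611090065 [-0.77  0.03 18.21] [-0.258  0.383  0.044]
```

```bash
python3 ov.py pics/scene12.png; python3 - <<'E'
from cell import *
s=snapshot("scene")
for n in("tape_roll","petri_dish","lab_timer"): print(n,find_in(s,n)[:1])
o=get_obs();print(o["position"],o["contact_force"])
E
```

```text
12.5167 [ 0.62558481 -0.00980358  0.06882055] [-0.101  0.217  1.834 -0.     1.085  1.581] 0.051905255611090065 [-0.77  0.03 18.21] [-0.258  0.383  0.044]
[[-0.994  0.006 -0.111]
 [ 0.111 -0.001 -0.994]
 [-0.006 -1.     0.   ]]
tape_roll [{'bbox': [264.9, 135.6, 282.2, 145.8], 'conf': 0.57}]
petri_dish [{'bbox': [200.5, 254.8, 233.7, 282.7], 'conf': 0.72}]
lab_timer [{'bbox': [322.5, 162.3, 341.9, 182.6], 'conf': 0.59}]
[ 0.62558246 -0.00980315  0.06881961] [-1.72145137 -0.52833426 18.54133179]
```

View pics/scene12.png

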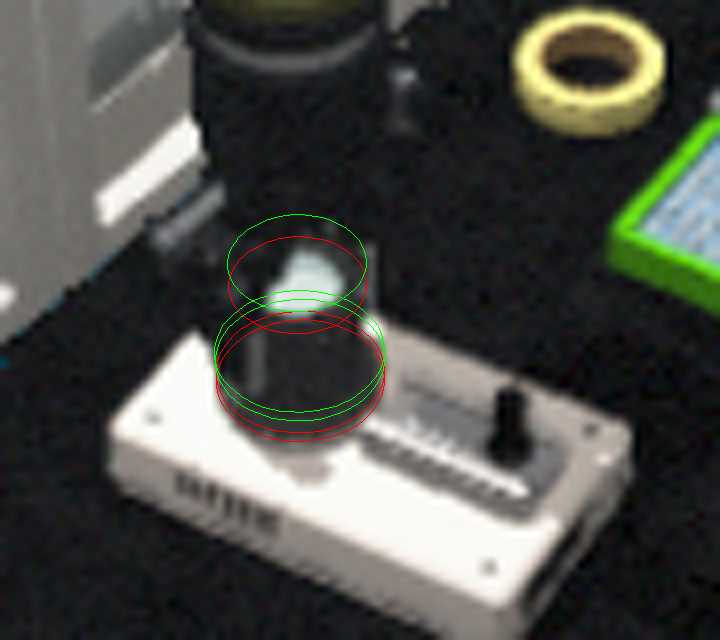

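The picture shows the cell's flange at its home outline (lower edge about row 440) and the knob still out at about (512, 425). The bystanders have not moved.

```bash
python3 -c "
from cell import *
print(job_done())"
```

```text
the job is handed in; nothing more can be done
None
```

The job was handed in at about 12.6 s of robot time, with the gripper still holding the filter cell pushed down on its seat.

- **Slide:** I drew it out by the knob, about 24 mm, until it hit the stop. There the force rose to 25 N with no further movement. I unloaded it before letting go, and later pictures show the knob still out.
- **Turning the cell:** I turned it clockwise while pressing lightly. It sat on the pin at 0.35 to 0.55 rad. It began to drop at about 0.65 rad and had clearly dropped by 0.75 rad.
- **Pushing it home:** I pushed it straight down until it met a rigid stop; 13 N more force gave no movement. I then took off most of the sideways load and kept pressing with about 18 N, against the 6.3 N spring.

**Last checks:**
- The cell's outline in the picture matches the home position.
- The tape roll, petri dish and timer are where they were, to within a few pixels.
- **One mismatch:** the gripper's measured travel from grip to stop was 11.2 mm, not the nominal 12 mm. I put this down to scatter in the height reading of 1 to 2 mm, because the stop was rigid and the picture agrees.

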